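Return the money paddle to the drop-box slot

TASK

Slide the shutter on top of the card-table drop box all the way open. Then pick up the paddle by its ball knob, let it swing to hang straight down in the air above the box, and lower it gently into the slot, blade first, until its knob sits in the slot's mouth, with the shutter left open. Let go of it and leave the other things on the table where they are.

Things in the scene. Friction and masses are not known exactly. Their poses are not given: they have to be found in the camera images.
- slot (a point): Centre of the slot's mouth, 150 mm above the table: top of a raised steel throat, 44 mm (x) by 39 mm (y) outside. Opening 34 mm (y) by 38 mm (x) at the mouth, sloping walls narrow it to 18 mm (x) 30 mm below; then open to the table. x: level, the way the shutter opens; z up. Two rails run from the throat to +x at mouth height (|y| 17 to 20 mm, x 22 to 84 mm).
- dropbox: Fixed grey steel box, 160 (x) x 110 (y) mm, lid 120 mm above the table, brass lock on its -x face; origin under its centre, axes as slot, which lies at x = -30 mm. The throat stands 30 mm above the lid. Place and yaw vary; it may swap sides with the card box.
- shutter_tab (a point): Tab of the shutter, a dark steel plate (44 x 39 mm, 4 mm thick) lying over the slot's mouth. The upright tab is 8 mm thick (x), 28 mm wide (y), its top 28 mm above the mouth; this point is mid-tab, 18 mm above the mouth. Axes as slot. The shutter slides along +x, takes about 2 N and stays where left.
- shutter (a joint): How far the shutter is open, in m: 0 is shut (tab 18 mm to -x of the slot's centre), 0.055 fully open against its stop.
- paddle_knob (a point): Centre of the paddle's wooden ball knob, 50 mm across. A steel blade, 26 mm wide (y), 12 mm thick (z), reaches along +x to 120 mm from it. 0.24 to 0.34 kg. At first flat on the card box, ball 30 mm past its edge, centre 41 mm above the table. Pinched across y: stiff at 90 N; a grip of 20 N leaves it up to 12 degrees off plumb, 5 to 10 N lets it hang plumb. Seated, 18 mm above the mouth.
- paddle_tip (a point): Middle of the free end of the paddle's blade, 120 mm along +x from paddle_knob; lowest when the paddle hangs.
- cardbox: Fixed wooden card box, 110 (x) x 76 (y) x 35 mm high, origin at the centre of its underside.
- chips_a: Stack of 8 poker chips, 39 mm across, 27 mm high, origin under its centre. Leave alone.
- chips_b: Stack of 5 poker chips, 39 mm across, 17 mm high, origin under its centre. Leave alone.
- tumbler: Glass tumbler, 76 mm across, 90 mm high, origin under its centre. Leave alone.
- deck: Pack of cards, 90 x 64 x 18 mm, origin under its centre. Leave alone.
- chalk: Cue chalk cube, 22 mm, origin under its centre. Leave alone.
- dicecup: Wooden dice cup, 84 mm across, 100 mm high, origin under its centre. Leave alone.
- coaster: Cork coaster, 100 mm across, 6 mm thick, origin under its centre. Leave alone.
Things that resemble listed ones, but are neither listed nor needed, are in the scene too. Leave any turquoise look-alike of the part that bears paddle_knob alone.

How it is judged (in metres and radians):
On the way, in this order (a step that is already met when the one before it is completed fails the run):
1. the shutter is open (at least 45 mm) (value of joint shutter above 0.045 m), for 0.1 s.
2. the paddle hangs straight down (within 12 degrees) and still, its tip above the slot's mouth height (angle between paddle_knob's own x axis and vertical above 2.93 rad and height (world z) of paddle_tip above 0.155 m and angular speed of paddle below 1 rad/s), for 0.2 s.
At the end, for the whole second after the job is handed in: The paddle stands at rest in the slot, blade down within 12 degrees of vertical, its knob's centre 13 to 22 mm above the slot's mouth (ball sitting in it) and within 8 mm of the slot's centre, the shutter at least 45 mm open (horizontal distance between paddle_knob and slot below 0.008 m and z of paddle_knob in the frame of slot between 0.013 and 0.022 m and angle between paddle_knob's own x axis and vertical above 2.93 rad and value of joint shutter above 0.045 m and linear speed of paddle below 0.02 m/s); the robot touches nothing.
It fails at once if one of the other loose things is moved more than 30 mm (distance of any of chips_a, chips_b, tumbler, deck, chalk, dicecup, coaster from where it was at the start of the episode above 0.03 m).
It fails at once if the paddle is dropped into the slot instead of lowered (faster than 0.6 m/s within 100 mm of the mouth) (distance between paddle_knob and slot below 0.1 m and linear speed of paddle above 0.6 m/s).
It also fails if it takes over 58 s, if anything falls off the work surface, if the arm or the gripper's body presses on something with over 40 N, if the wrist force passes 120 N, or if a joint passes its speed limit or range.

ROBOT

A 6-joint arm with a two-finger parallel gripper is mounted at the origin on the work surface. World frame = base frame: x ahead of the robot, y to its left, z up, the work surface at z = 0. Lengths are in mm, angles in rad, forces in N, time in s.
With the tool pointing down it reaches from about 350 to 875 mm from the base axis. Payload 4.2 kg.
Tool frame: the origin (TCP) lies between the finger pads; the fingertips stand 14 mm ahead of it and the grasp point (between the pads) lies 5 mm behind it; z points along the fingers, y is the line along which they close (so a half turn about z gives the same grasp; the last joint's range is limited). The gripper opens to 85 mm and grips with 20 to 120 N. Pads are 22 mm wide; open, the fingers measure 114 mm over their backs; the gripper's body (76 mm by 85 mm) begins 54 mm behind the grasp point. The pads swing forward as they close: fully open they stand 13 mm farther back than shut.
Start: joints at [1.398, 0.385, 0.008, 0, -1.194, -0.259], TCP at [261.533, 567.626, 217.612] pointing down, gripper open.
Joint ranges: [-3.14, 3.14], [-1.21, 2.06], [-1.07, 1.41], [-3.16, 2.05], [-2.99, -0.16], [-3.1, 3.1]. Speed limits (rad/s): [2.79, 2.79, 3.14, 3.14, 3.14, 3.14].

INTERFACE

Orientations are given as a unit quaternion [x, y, z, w].
In Python, from bench import * gives the robot as it stands.
- The arm moves only by the tool carry_out, never from a script. Its argument "motion" is a list of rows, each a list of 7 numbers: the turn, a rotation vector about the tool's x, y, z in rad, then the shift along the tool's x, y, z in mm, then the opening, from -1 (shut) to 1 (fully open), so that 0 is half open. A call has 1 to 5 rows; each row is the pose to reach, as a shift and turn from the pose commanded when the call began, along the tool's axes at that moment; what a row does not reach only later rows make up. A row lasts 1/8 s, in which the tool goes at most 62.5 mm and 10.7 degrees, less where a joint would pass 70% of its speed; a pose out of reach is approached as far as the arm can. A call with a gripper value outside its range is refused whole. The fingers move at their own pace and stop on an object; the grip force is fixed at half the most. Time passes only in rows, so rows that repeat a pose let the fingers close. It gives the time, the measured TCP pose, the force, the opening and the grip force at its end, in the units of the state.
- read_state(): the state, without advancing time (a new reading comes with each control period).
- get_image(name): name is "scene" or "side" or "wrist"; returns a dict with "color" (480x640x3 uint8, blue, green, red), "mtx" (3x3 intrinsics, pixels), "position" and "orientation" of the camera in the world. Camera axes: x right, y down, z forward; pixel columns grow to the right and rows downward; lengths in mm; the calibration is good to about 2 mm. A picture is of the moment at which its call begins. There is no depth.
- job_done(): hands the job in; it is judged then, once.
The state is a dict: "clock": time; "joints": joint angles; "joint_vel": joint speeds; "joint_efforts": joint torques, N m; "position": TCP position; "ee_rot": TCP orientation; "contact_force": force on the tool from outside, world axes, zero at the start; "wrist_torque": the same for the moment, N m; "gripper_width": finger opening in mm; "grasp_force": force on a finger pad.
Only numpy, scipy, OpenCV 4.12 (cv2) and the standard library are available. Lean on these libraries where they do the work, as an engineer would, in place of code of your own. Each camera call takes 0.05 s, during which the arm holds its last target. There are 200 camera calls.

## Working session

There is one attempt and no reset: what is moved stays moved. The work goes in short steps, Python scripts to look and compute and a tool call to move; the robot and the scene stay as the last step left them, time stands still between calls to the robot, and variables do not carry over. Pictures are saved under pics/ and viewed, at most 10 in all, crops included, and the job is handed in when it is done.

Besides the shell and the picture viewer there is one more tool, called after ">>>" by a JSON object that holds its "api" and its "payload". carry_out: Moves the arm, as the interface text tells. Its arguments: {"type":"object","properties":{"motion":{"type":"array"}},"required":["motion"]}

```bash
mkdir -p pics; ls; cat > h.py <<'E'
from bench import *
import numpy as np, cv2
from scipy.spatial.transform import Rotation as R
def save(name,fn,crop=None,sc=1):
    d=get_image(name); im=d["color"]
    np.savez('pics/'+fn+'.npz',K=d["mtx"],p=d["position"],q=d["orientation"],im=im)
    if crop: x0,y0,x1,y1=crop; im=im[y0:y1,x0:x1]
    cv2.imwrite('pics/'+fn+'.png',cv2.resize(im,None,fx=sc,fy=sc,interpolation=cv2.INTER_CUBIC))
def ray(fn,u,v):
    d=np.load('pics/'+fn+'.npz'); r=np.linalg.inv(d['K'])@[u,v,1]
    return np.array(d['p'],float), R.from_quat(d['q']).as_matrix()@r
def atz(fn,u,v,z):
    p,r=ray(fn,u,v); return p+r*(z-p[2])/r[2]
def proj(fn,P):
    d=np.load('pics/'+fn+'.npz'); c=R.from_quat(d['q']).as_matrix().T@(np.array(P)-d['p']); u=d['K']@c; return u[:2]/u[2]
E
python3 - <<'E'
from h import *
save('scene','s0');save('side','d0');save('wrist','w0')
for n in('s0','d0','w0'):
  d=np.load(f'pics/{n}.npz');print(n,d['p'],d['q'],d['K'][0])
print(read_state())
E
```

```text
pics
s0 [1300.6493642   186.0196705   754.65065922] [ 0.55399064  0.72122753 -0.33490513 -0.24650309] [453.64754913   0.         321.19808444]
d0 [ 463.39552413 -850.73116672  833.50667253] [ 0.90356967 -0.03864395  0.03051068 -0.42560262] [546.73719793   0.         321.20604778]
w0 [332.72058075 534.51226137 371.81297688] [-0.53228535  0.83221372  0.13036958 -0.08424009] [430.98555047   0.         330.0786104 ]
{'clock': 0.15, 'joints': array([ 1.39760838e+00,  3.85368068e-01,  6.96574707e-03, -3.10917742e-04,
       -1.19399527e+00, -2.58606721e-01]), 'joint_vel': array([ 0.00208037, -0.00207325,  0.00246196,  0.00168303, -0.0015459 ,
        0.00153115]), 'joint_efforts': array([ 3.00385664e-04, -3.92678618e+01,  1.88582039e+01,  4.18857291e+00,
       -3.40708015e-03,  3.49691135e-06]), 'position': array([261.36783708, 567.2350517 , 216.79632842]), 'ee_rot': array([ 9.76771953e-01, -2.14279933e-01, -1.10191084e-04,  8.06073395e-04]), 'contact_force': array([-0.11601101,  0.16018199, -0.46640005]), 'wrist_torque': array([0.02319271, 0.00848954, 0.01268025]), 'grasp_force': 0.0, 'gripper_width': 85.34329880652434}
```

View pics/s0.png

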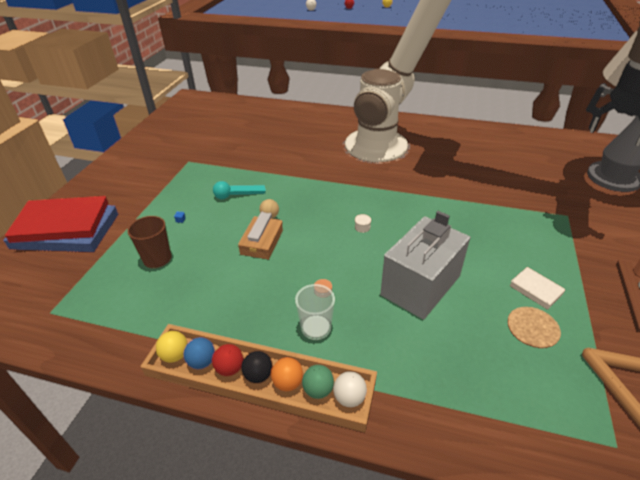

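View pics/d0.png

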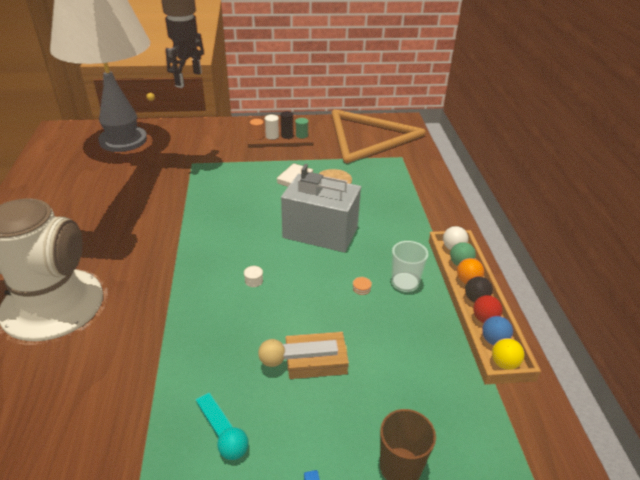

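Scene and side views: the paddle with its wooden ball is on the card box (scene (269,207), side (271,352)). The turquoise one at scene (222,190) / side (232,443) is the look-alike, lying on the cloth. The drop box with its tab is at scene (442,218), side (304,172). I'll confirm with enlarged crops.

```bash
python3 - <<'E'
from h import *
s=np.load('pics/s0.npz')['im'];d=np.load('pics/d0.npz')['im']
def c(im,x,y,w,h): return cv2.resize(im[y:y+h,x:x+w],(400,300),interpolation=cv2.INTER_CUBIC)
# s box: 375,200 120x90 ; d box 265,155 120x90 ; s paddle 225,185 80x60; d paddle 245,315 120x90
cv2.imwrite('pics/c0.png',np.vstack([np.hstack([c(s,365,203,120,90),c(d,265,155,120,90)]),np.hstack([c(s,225,190,100,75),c(d,245,315,120,90)])]))
E
```

```text
(no output)
```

View pics/c0.png

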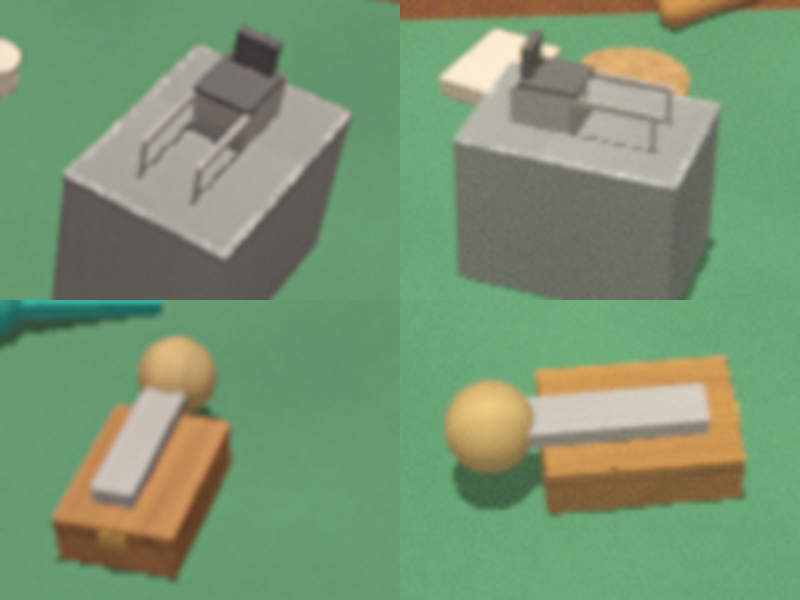

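The crops confirm it: wooden ball with a steel blade on the card box, and a dark shutter and tab on the throat at the box's -x end, with rails running to +x.

```bash
python3 - <<'E'
from h import *
np.set_printoptions(precision=1,suppress=True)
L=[(384.5,255.5),(432.5,280.4),(470,237.5),(425,216.5)]
P=np.array([atz('s0',*l,120) for l in L]);print(P, [np.linalg.norm(P[i]-P[i-1]) for i in range(4)])
Q=np.array([atz('d0',*l,120) for l in [(281.5,197.6),(348.4,211.4),(360.4,186.5)]]);print(Q,np.linalg.norm(Q[1]-Q[0]),np.linalg.norm(Q[2]-Q[1]))
print('ball',atz('s0',269.25,208.25,41),atz('d0',272,353.1,41))
print('tip',atz('s0',253,238,47),atz('d0',336.8,346.5,47))
# tab top: scene crop corners (238,30)-(280,45); side (540,33)
print('tab top',atz('s0',365+.3*260,203+.3*36,178),atz('d0',265+.3*136,155+.3*34,178))
E
```

```text
[[633.6 124.8 120. ]
 [678.4 223.7 120. ]
 [535.3 288.8 120. ]
 [487.9 191.1 120. ]] [np.float64(160.06967128067822), np.float64(108.56670351914251), np.float64(157.22632292709088), np.float64(108.55619311946262)]
[[487.8 183.5 120. ]
 [633.5 120.4 120. ]
 [675.2 217.6 120. ]] 158.78828258881916 105.82650437160895
ball [ 450.7 -197.1   41. ] [ 453.1 -200.3   41. ]
tip [ 574.9 -191.3   47. ] [ 572.6 -199.1   47. ]
tab top [544.5 225.  178. ] [546.3 225.7 178. ]
```

>>> {"api": "carry_out", "payload": {"motion": [[0,0,0,55,30,-30,-1],[0,0,0,110,60,-30,-1],[0,0,0,165,90,-30,-1],[0,0,0,220,120,-30,-1],[0,0,0,275,150,-30,-1]]}}

```text
clock: 0.78
position: [445.1, 320.1, 247.6]
ee_rot: [0.977, -0.214, -0.0, 0.0]
contact_force: [0.6, 0.3, 0.2]
gripper_width: 0.2
grasp_force: 0.0
```

>>> {"api": "carry_out", "payload": {"motion": [[0,0,0,50,25,0,-1],[0,0,0,75,40,0,-1],[0,0,0,75,40,0,-1]]}}

```text
clock: 1.15
position: [496.5, 252.4, 247.2]
ee_rot: [0.976, -0.216, -0.0, 0.0]
contact_force: [0.1, 0.4, 0.4]
gripper_width: -0.1
grasp_force: 0.0
```

```bash
python3 - <<'E'
from h import *
save('wrist','w1')
s=read_state();print(s['position'],s['ee_rot'],s['gripper_width'])
print(R.from_quat(s['ee_rot']).as_matrix())
d=np.load('pics/w1.npz');print(d['p'],d['q'])
for P in [(545,221,178),(555,216,150),(539,223.5,178)]: print(proj('w1',P))
print('turq',atz('d0',205,398,10))
E
```

```text
[495.91845287 253.4188802  247.23891995] [ 9.76570139e-01 -2.15199077e-01 -2.93873666e-04  1.86361756e-04] 0.12352549969772304
[[ 9.07378542e-01 -4.20313875e-01 -6.54186250e-04]
 [-4.20314094e-01 -9.07378645e-01 -2.37507969e-04]
 [-4.93766739e-04  4.90473336e-04 -9.99999758e-01]]
[567.73316627 219.28264913 402.31850166] [-0.53090408  0.83304374  0.13105575 -0.08368624]
[345.71326245 144.86029673]
[344.75625219 119.86139016]
[346.09198817 157.71336434]
turq [ 332.93590884 -265.77586525   10.        ]
```

View pics/w1.png

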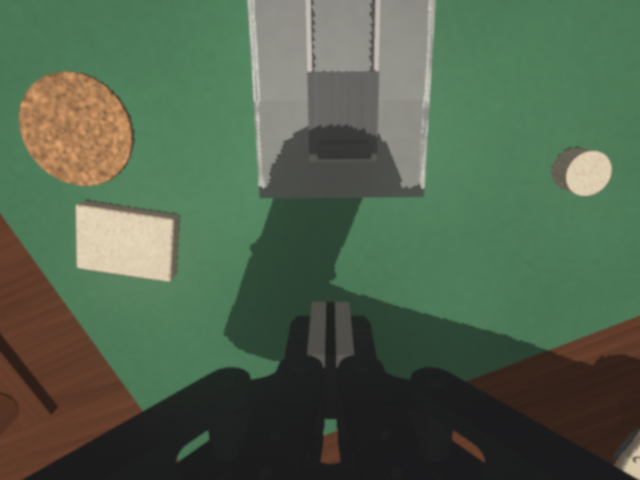

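The wrist view shows the box nearly aligned with the tool: lid corners (261,197) and (424,195), and the shutter's far edge (308,72) to (379,72).

```bash
python3 - <<'E'
from h import *
np.set_printoptions(precision=1,suppress=True)
s=read_state();T=R.from_quat(s['ee_rot']).as_matrix()
def t(P): return T.T@(np.array(P)-s['position'])
for u,v,z in [(261,197,120),(424,195,120),(308,72,154),(379,72,154),(318,158,178),(371,158,178),(252,0,120),(434,0,120)]:
  P=atz('w1',u,v,z);print((u,v),P,t(P))
E
```

```text
(261, 197) [531.9 286.7 120. ] [ 18.7 -45.4 127.2]
(424, 195) [487.3 187.7 120. ] [ 19.8  63.2 127.3]
(308, 72) [586.1 223.7 154. ] [ 94.4 -11.   93.2]
(379, 72) [570.  189.1 154. ] [94.3 27.2 93.2]
(318, 158) [545.  236.7 178. ] [51.6 -5.5 69.2]
(371, 158) [533.4 211.9 178. ] [51.5 21.8 69.2]
(252, 0) [637.7 236.8 120. ] [135.7 -44.6 127.2]
(434, 0) [592.9 140.6 120. ] [135.5  61.6 127.2]
```

>>> {"api": "carry_out", "payload": {"motion": [[0,0,0,10,8,40,-1],[0,0,0,10,8,75,-1],[0,0,0,25,8,75,-1],[0,0,0,40,8,75,-1],[0,0,0,50,8,75,-1]]}}

```text
clock: 1.82
position: [539.8, 226.4, 174.4]
ee_rot: [0.977, -0.214, 0.001, -0.001]
contact_force: [-0.2, 0.1, 0.7]
gripper_width: -0.2
grasp_force: 0.0
```

>>> {"api": "carry_out", "payload": {"motion": [[0,0,0,10,0,0,-1],[0,0,0,20,0,0,-1],[0,0,0,30,0,0,-1],[0,0,0,36,0,0,-1],[0,0,0,40,0,0,-1]]}}

```text
clock: 2.45
position: [574.4, 209.0, 172.5]
ee_rot: [0.977, -0.214, -0.0, 0.0]
contact_force: [0.2, 0.6, 0.5]
gripper_width: -0.1
grasp_force: 0.0
```

```bash
python3 - <<'E'
from h import *
save('scene','s1',(385,180,485,255),6)
print(read_state()['contact_force'],read_state()['position'])
E
```

```text
[-0.2209497   0.01838763 -0.02307948] [574.67730234 208.94523481 172.48607266]
```

View pics/s1.png

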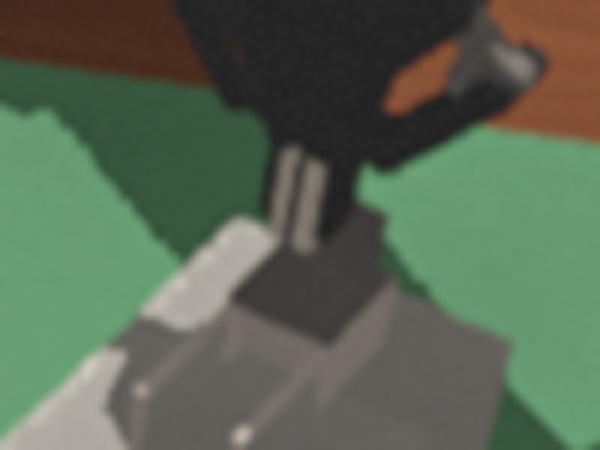

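The fingers passed over the tab while still descending, so they are now on its +x side and the shutter is still shut. I'll raise, go back, lower fully, then push.

>>> {"api": "carry_out", "payload": {"motion": [[0,0,0,0,0,-40,-1],[0,0,0,0,0,-40,-1],[0,0,0,-40,0,-40,-1],[0,0,0,-68,0,-40,-1],[0,0,0,-68,0,-40,-1]]}}

```text
clock: 3.12
position: [510.8, 238.2, 212.6]
ee_rot: [0.977, -0.213, -0.0, 0.0]
contact_force: [-0.1, -0.1, -0.1]
gripper_width: -0.4
grasp_force: 0.0
```

>>> {"api": "carry_out", "payload": {"motion": [[0,0,0,0,0,25,-1],[0,0,0,0,0,40,-1],[0,0,0,0,0,40,-1],[0,0,0,0,0,40,-1]]}}

```text
clock: 3.62
position: [513.1, 237.8, 173.1]
ee_rot: [0.977, -0.214, 0.0, -0.0]
contact_force: [0.2, -0.4, -0.0]
gripper_width: -0.0
grasp_force: 0.0
```

>>> {"api": "carry_out", "payload": {"motion": [[0,0,0,8,0,0,-1],[0,0,0,16,0,0,-1],[0,0,0,24,0,0,-1],[0,0,0,32,0,0,-1],[0,0,0,40,0,0,-1]]}}

```text
clock: 4.25
position: [549.3, 220.6, 172.6]
ee_rot: [0.977, -0.214, 0.0, 0.0]
contact_force: [0.4, 0.3, 0.6]
gripper_width: 0.5
grasp_force: 0.0
```

```bash
python3 - <<'E'
from h import *
save('scene','s2');save('wrist','w2');save('side','d2')
c=lambda n,x,y,w,h,W: cv2.resize(np.load(f'pics/{n}.npz')['im'][y:y+h,x:x+w],(W,300),interpolation=cv2.INTER_CUBIC)
a=np.hstack([c('s2',385,180,100,75,400),c('d2',265,130,120,90,400)])
b=np.hstack([c('w2',240,20,200,150,400),c('w2',160,200,320,240,400)])
cv2.imwrite('pics/c2.png',np.vstack([a,b]))
print(read_state()['position'],proj('s2',(549.3,220.6,158.6)),proj('w2',(549.3,220.6,158.6)))
E
```

```text
[549.00419691 220.66485962 172.41443831] [439.14492805 222.29914058] [330.50033094 294.87693204]
```

View pics/c2.png

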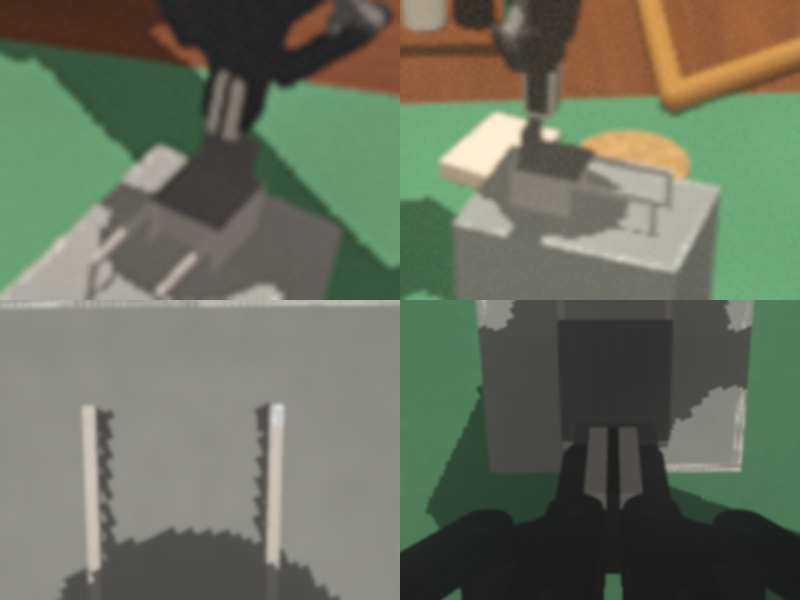

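```bash
python3 - <<'E'
from h import *
from scipy.optimize import least_squares
O=[('s2',441.2,214.2),('d2',306.8,164.5),('w2',330.4,301.5)]
for S in (O,O[:2]):
  r=least_squares(lambda P:np.concatenate([proj(n,P)-[u,v] for n,u,v in S]),[549,220,160]);print(r.x,r.fun.round(1))
E
```

```text
[555.97198836 217.63410225 180.89103706] [-2.1  1.4  3.5  1.3 -0.2  1. ]
[548.99680601 221.85123007 180.84304751] [ 0.3 -0.4  0.3  0.5]
```

```bash
python3 - <<'E'
from h import *
for z in (158,165,172,180,187): print(z,proj('s1',(574.7,209,z)),'obs 435.8 220.8',proj('w2',(549,220.7,z)),'obs 330.4 301.5')
E
```

```text
158 [432.27064978 229.42585577] obs 435.8 220.8 [330.58096173 294.94768093] obs 330.4 301.5
165 [432.77636348 226.76897328] obs 435.8 220.8 [330.59041135 302.14349888] obs 330.4 301.5
172 [433.28720141 224.08516947] obs 435.8 220.8 [330.60059071 309.89500482] obs 330.4 301.5
180 [433.87739126 220.98447228] obs 435.8 220.8 [330.61323125 319.52068675] obs 330.4 301.5
187 [434.39947534 218.24158425] obs 435.8 220.8 [330.62528942 328.70289153] obs 330.4 301.5
```

Every view puts the closed fingertips near z ≈ 180, just above the tab top. I'll back off, go 12 mm lower and push in small steps, watching the force.

>>> {"api": "carry_out", "payload": {"motion": [[0,0,0,-20,0,0,-1],[0,0,0,-40,0,0,-1],[0,0,0,-40,0,6,-1],[0,0,0,-40,0,12,-1],[0,0,0,-40,0,12,-1]]}}

```text
clock: 5.03
position: [512.1, 237.5, 159.8]
ee_rot: [0.977, -0.214, -0.0, 0.001]
contact_force: [0.1, 0.2, -0.7]
gripper_width: 0.0
grasp_force: 0.0
```

>>> {"api": "carry_out", "payload": {"motion": [[0,0,0,5,0,0,-1],[0,0,0,10,0,0,-1],[0,0,0,14,0,0,-1],[0,0,0,18,0,0,-1],[0,0,0,18,0,0,-1]]}}

```text
clock: 5.65
position: [529.0, 230.0, 160.5]
ee_rot: [0.977, -0.215, -0.0, 0.0]
contact_force: [0.6, -0.4, -0.7]
gripper_width: 0.2
grasp_force: 0.0
```

>>> {"api": "carry_out", "payload": {"motion": [[0,0,0,3,0,0,-1],[0,0,0,6,0,0,-1],[0,0,0,6,0,0,-1]]}}

```text
clock: 6.02
position: [534.2, 227.6, 160.6]
ee_rot: [0.977, -0.214, -0.0, 0.0]
contact_force: [-0.2, -0.8, 0.1]
gripper_width: 0.1
grasp_force: 0.3
```

>>> {"api": "carry_out", "payload": {"motion": [[0,0,0,4,0,0,-1],[0,0,0,8,0,0,-1],[0,0,0,8,0,0,-1]]}}

```text
clock: 6.4
position: [541.9, 224.1, 160.6]
ee_rot: [0.977, -0.214, 0.0, -0.0]
contact_force: [-0.8, 0.4, 0.1]
gripper_width: -0.4
grasp_force: 0.1
```

```bash
python3 - <<'E'
from h import *
save('scene','s3');save('side','d3')
c=lambda n,x,y,w,h,W: cv2.resize(np.load(f'pics/{n}.npz')['im'][y:y+h,x:x+w],(W,300),interpolation=cv2.INTER_CUBIC)
cv2.imwrite('pics/c3.png',np.hstack([c('s3',395,190,80,60,400),c('d3',275,140,80,60,400)]))
print(read_state()['position'],read_state()['contact_force'])
E
```

```text
[541.91809657 224.20201388 160.69867337] [-0.5466893   0.68601007 -0.05305086]
```

View pics/c3.png

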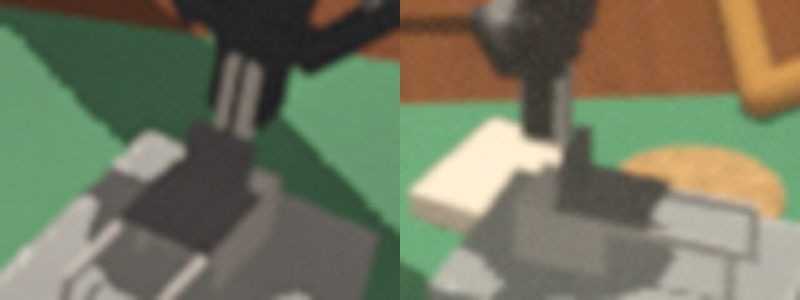

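The shutter is now moving with the tab, per the side view. I'll go 5 mm lower and keep pushing.

>>> {"api": "carry_out", "payload": {"motion": [[0,0,0,0,0,5,-1],[0,0,0,8,0,5,-1],[0,0,0,16,0,5,-1],[0,0,0,24,0,5,-1],[0,0,0,32,0,5,-1]]}}

```text
clock: 7.12
position: [570.9, 210.5, 155.3]
ee_rot: [0.977, -0.214, -0.0, 0.0]
contact_force: [-0.8, 1.4, -0.6]
gripper_width: -0.3
grasp_force: 0.9
```

>>> {"api": "carry_out", "payload": {"motion": [[0,0,0,3,0,0,-1],[0,0,0,6,0,0,-1],[0,0,0,6,0,0,-1]]}}

```text
clock: 7.5
position: [574.8, 208.7, 155.5]
ee_rot: [0.977, -0.214, -0.001, 0.0]
contact_force: [-3.7, 3.5, 0.6]
gripper_width: -0.1
grasp_force: 2.6
```

>>> {"api": "carry_out", "payload": {"motion": [[0,0,0,3,0,0,-1],[0,0,0,3,0,0,-1]]}}

```text
clock: 7.75
position: [574.9, 208.5, 155.5]
ee_rot: [0.977, -0.214, -0.004, 0.0]
contact_force: [-13.1, 6.8, 3.6]
gripper_width: -0.3
grasp_force: 7.3
```

>>> {"api": "carry_out", "payload": {"motion": [[0,0,0,3,0,0,-1],[0,0,0,3,0,0,-1]]}}

```text
clock: 8.0
position: [575.1, 208.4, 155.5]
ee_rot: [0.977, -0.214, -0.006, 0.0]
contact_force: [-20.6, 12.2, 8.9]
gripper_width: 0.0
grasp_force: 11.9
```

The shutter is against its stop, with force rising to about 24 N. Now retreat, rise and go over the ball.

>>> {"api": "carry_out", "payload": {"motion": [[0,0,0,-15,0,-10,-1],[0,0,0,-15,0,-60,-1],[0,0,0,-15,0,-90,0],[0,0,-0.15,-15,55,-90,1],[0,0,-0.3,0,110,-90,1]]}}

```text
clock: 8.62
position: [535.5, 105.2, 247.3]
ee_rot: [0.998, -0.062, 0.002, -0.0]
contact_force: [0.7, -0.7, -0.3]
gripper_width: 54.1
grasp_force: 0.0
```

```bash
python3 - <<'E'
from h import *
s=read_state();T=R.from_quat(s['ee_rot']).as_matrix();print(s['position'],T[:,0],np.degrees(np.arctan2(T[1,0],T[0,0])),T.T@(np.array([452,-198.5,150])-s['position']))
E
```

```text
[535.46216884 105.24159237 247.25978064] [ 0.99224742 -0.12421811  0.00386359] -7.135658490200031 [-45.46068652 311.86646351  96.73152749]
```

>>> {"api": "carry_out", "payload": {"motion": [[0,0,-0.15,-8,60,0,1],[0,0,-0.15,-18,120,0,1],[0,0,-0.15,-27,180,0,1],[0,0,-0.15,-36,240,20,1],[0,0,-0.15,-45,300,60,1]]}}

```text
clock: 9.25
position: [455.1, -178.8, 193.9]
ee_rot: [1.0, 0.009, 0.004, 0.001]
contact_force: [0.8, -0.2, 0.9]
gripper_width: 85.5
grasp_force: 0.0
```

>>> {"api": "carry_out", "payload": {"motion": [[0,0,0,0,9,30,1],[0,0,0,0,9,30,1],[0,0,0,0,9,30,1]]}}

```text
clock: 9.62
position: [455.6, -185.3, 163.6]
ee_rot: [1.0, 0.01, 0.002, 0.001]
contact_force: [0.7, -0.1, 0.2]
gripper_width: 85.3
grasp_force: 0.0
```

```bash
python3 - <<'E'
from h import *
s=read_state();T=R.from_quat(s['ee_rot']).as_matrix();print(s['position'],T[:,0],s['gripper_width'])
save('scene','s4');save('side','d4');save('wrist','w4')
c=lambda n,x,y,w,h: cv2.resize(np.load(f'pics/{n}.npz')['im'][y:y+h,x:x+w],(400,300),interpolation=cv2.INTER_CUBIC)
cv2.imwrite('pics/c4.png',np.vstack([np.hstack([c('s4',220,150,120,90),c('d4',220,260,160,120)]),np.hstack([c('w4',0,0,640,480),c('s4',385,203,100,75)])]))
P=s['position']
for n in('s4','d4','w4'): print(n,'tcp',proj(n,P),'ball',proj(n,(452,-198.5,41)))
E
```

```text
[ 455.61109927 -185.32983823  163.62186605] [0.99980815 0.01931994 0.00322435] 85.33471114651869
s4 tcp [268.51972033 169.44590342] ball [268.55776208 208.45997455]
d4 tcp [270.71187864 299.88072975] ball [271.35492363 352.35791871]
w4 tcp [331.54709675 308.26731008] ball [350.38965469 230.7578189 ]
```

View pics/c4.png

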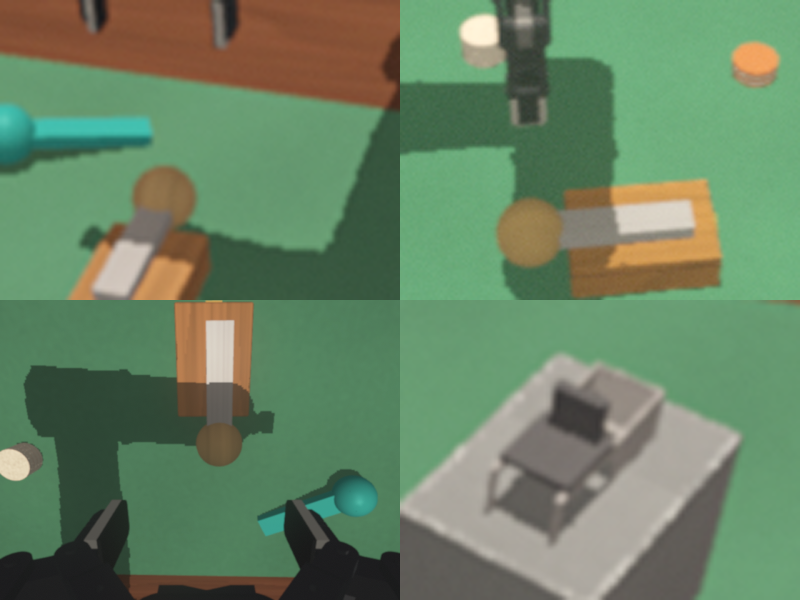

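Scene crop at bottom right shows the shutter fully open and the slot mouth clear. The wrist view has the ball at (350,230), exactly as predicted. Next, the fingertip height.

```bash
python3 - <<'E'
from h import *
P=read_state()['position']
for z in (150,160,170,180,190): print(z,*[proj(n,(P[0],P[1]+dy,z)).round(1) for n,dy in (('s4',-48),('s4',48),('d4',-48))])
print('obs (248,159) (286.6,163.5) (271.2,309.2)')
# slot mouth corners from scene crop (scale .25, off 385,203)
np.set_printoptions(precision=1,suppress=True)
for u,v in [(590,365),(663,393),(610,440)]:
  print(atz('s4',385+.25*(u-400),203+.25*(v-300),150))
# grasp: tool shift to ball
T=R.from_quat(read_state()['ee_rot']).as_matrix(); print(T.T@(np.array([452,-198.5,36])-P))
E
```

```text
150 [250.6 171.6] [288.3 177. ] [271.6 326. ]
160 [250.1 168.1] [288.  173.4] [271.4 321.9]
170 [249.7 164.5] [287.8 169.9] [271.2 317.8]
180 [249.2 160.9] [287.5 166.2] [271.  313.5]
190 [248.7 157.3] [287.2 162.6] [270.8 309.3]
obs (248,159) (286.6,163.5) (271.2,309.2)
[531.7 206.9 150. ]
[545.5 245.  150. ]
[589.  221.6 150. ]
[ -4.2  13.6 127.5]
```

Open tips actually sit about 23 mm behind the TCP. I'll centre on the ball and lower in stages, finding the table by touch.

>>> {"api": "carry_out", "payload": {"motion": [[0,0,0,-4,13,40,1],[0,0,0,-4,13,80,1],[0,0,0,-4,13,110,1],[0,0,0,-4,13,127,1],[0,0,0,-4,13,127,1]]}}

```text
clock: 10.4
position: [450.4, -197.8, 34.5]
ee_rot: [1.0, 0.01, -0.001, -0.0]
contact_force: [0.5, 0.1, 0.7]
gripper_width: 85.1
grasp_force: 0.0
```

```bash
python3 - <<'E'
from h import *
s=read_state();P=s['position'];print(P,s['contact_force'])
save('scene','s5');save('side','d5');save('wrist','w5')
c=lambda n,x,y,w,h: cv2.resize(np.load(f'pics/{n}.npz')['im'][y:y+h,x:x+w],(400,300),interpolation=cv2.INTER_CUBIC)
cv2.imwrite('pics/c5.png',np.hstack([c('s5',220,165,100,75),c('d5',220,290,120,90)]))
for z in (0,14,25,36,50,60): print(z,*[((proj(n,(P[0],P[1]+dy,z))-o)*k).round() for n,dy,o,k in (('s5',-48,(220,165),4),('s5',48,(220,165),4),('d5',-48,(220,290),3.33))])
E
```

```text
[ 450.44849254 -197.80256606   34.53760697] [0.52471163 0.05801097 0.66186109]
0 [134. 211.] [271. 233.] [173. 325.]
14 [131. 194.] [270. 217.] [172. 309.]
25 [129. 181.] [269. 204.] [171. 296.]
36 [127. 168.] [267. 190.] [171. 284.]
50 [125. 150.] [266. 173.] [170. 267.]
60 [123. 138.] [265. 160.] [169. 255.]
```

View pics/c5.png

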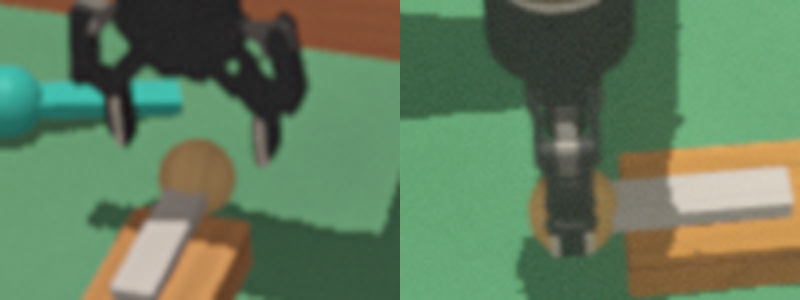

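Both views give an open-tip height of about 57 mm, centred on the ball, so I'll lower about 27 mm more with force checks.

>>> {"api": "carry_out", "payload": {"motion": [[0,0,0,1,1,8,1],[0,0,0,1,1,15,1],[0,0,0,1,1,15,1]]}}

```text
clock: 10.92
position: [450.9, -199.3, 19.3]
ee_rot: [1.0, 0.009, -0.001, -0.0]
contact_force: [-0.6, -0.6, -0.1]
gripper_width: 85.3
grasp_force: 0.0
```

>>> {"api": "carry_out", "payload": {"motion": [[0,0,0,0,0,5,1],[0,0,0,0,0,10,1],[0,0,0,0,0,10,1]]}}

```text
clock: 11.3
position: [451.0, -199.3, 9.4]
ee_rot: [1.0, 0.009, -0.001, -0.0]
contact_force: [-0.2, -0.4, 0.7]
gripper_width: 85.5
grasp_force: 0.0
```

>>> {"api": "carry_out", "payload": {"motion": [[0,0,0,0,0,0,0.4],[0,0,0,0,0,0,0.2],[0,0,0,0,0,0,0],[0,0,0,0,0,0,0],[0,0,0,0,0,0,0]]}}

```text
clock: 11.92
position: [451.5, -199.3, 10.2]
ee_rot: [1.0, 0.009, 0.0, 0.0]
contact_force: [-0.6, 0.7, 4.6]
gripper_width: 47.6
grasp_force: 60.9
```

Width 47.6 mm and the upward force suggest the grip is slightly above the equator. I'll reopen, go 6 mm lower and grip again.

>>> {"api": "carry_out", "payload": {"motion": [[0,0,0,0,0,0,0.5],[0,0,0,0,0,3,0.5],[0,0,0,0,0,6,0.5],[0,0,0,0,0,6,0.5]]}}

```text
clock: 12.42
position: [451.0, -199.3, 3.4]
ee_rot: [1.0, 0.009, -0.001, -0.0]
contact_force: [0.5, 0.9, 0.4]
gripper_width: 64.3
grasp_force: 0.0
```

>>> {"api": "carry_out", "payload": {"motion": [[0,0,0,0,0,0,0.1],[0,0,0,0,0,0,0],[0,0,0,0,0,0,0],[0,0,0,0,0,0,0]]}}

```text
clock: 12.92
position: [451.4, -199.3, 4.1]
ee_rot: [1.0, 0.009, 0.0, 0.0]
contact_force: [-0.7, -0.0, 3.1]
gripper_width: 47.6
grasp_force: 61.1
```

>>> {"api": "carry_out", "payload": {"motion": [[0,0,0,0,0,-15,0],[0,0,0,0,0,-40,0],[0,0,0,0,0,-80,0],[0,0,0,0,0,-130,0],[0,0,0,0,0,-180,0]]}}

```text
clock: 13.55
position: [450.4, -198.9, 184.3]
ee_rot: [1.0, 0.009, -0.001, -0.0]
contact_force: [1.6, 0.1, -2.5]
gripper_width: 47.6
grasp_force: 62.2
```

>>> {"api": "carry_out", "payload": {"motion": [[0,0,0,0,0,-45,0],[0,0,0,0,0,-90,0],[0,0,0,0,0,-100,0],[0,0,0,0,0,-100,0]]}}

```text
clock: 14.05
position: [450.8, -198.9, 282.6]
ee_rot: [1.0, 0.009, -0.001, -0.001]
contact_force: [-0.1, -0.2, -2.8]
gripper_width: 47.8
grasp_force: 62.2
```

```bash
python3 - <<'E'
from h import *
s=read_state();T=R.from_quat(s['ee_rot']).as_matrix();P=s['position'];print(P,T[:,0],s['gripper_width'],s['grasp_force'],s['wrist_torque'],s['contact_force'])
print(T.T@(np.array([558,215.7,P[2]])-P))
E
```

```text
[ 450.77807777 -198.85562552  282.60993524] [ 0.99983965  0.01782711 -0.0016925 ] 47.76290070626887 62.19691872596741 [ 0.00500818  0.13888196 -0.01196116] [-0.14180385 -0.21317751 -2.79418398]
[ 1.14595057e+02 -4.12578144e+02  3.94080572e-01]
```

>>> {"api": "carry_out", "payload": {"motion": [[0,0,0,8,-30,0,0],[0,0,0.1,20,-75,0,0],[0,0,0.2,34,-120,0,0],[0,0,0.3,47,-165,0,0],[0,0,0.4,60,-210,0,0]]}}

```text
clock: 14.68
position: [506.4, 13.2, 280.7]
ee_rot: [0.981, -0.192, -0.003, 0.001]
contact_force: [0.8, -0.0, -3.4]
gripper_width: 47.7
grasp_force: 62.4
```

```bash
cat >> h.py <<'E'
def to(x,y,z=None,yaw=-24.9):
    s=read_state();T=R.from_quat(s['ee_rot']).as_matrix();P=s['position']
    G=R.from_euler('z',yaw,degrees=True)*R.from_rotvec([np.pi,0,0])
    print(P.round(1),'yaw',np.degrees(np.arctan2(T[1,0],T[0,0])).round(2),'w',s['gripper_width'],'f',s['grasp_force'],'tau',s['wrist_torque'].round(3),'F',s['contact_force'].round(1))
    print('shift',(T.T@(np.array([x,y,P[2] if z is None else z])-P)).round(1),'turn',(R.from_matrix(T).inv()*G).as_rotvec().round(3))
E
python3 -c "
from h import *
to(558,215.7)"
```

```text
[506.4  13.2 280.7] yaw -22.08 w 47.69048273523307 f 62.36157774925232 tau [0.049 0.061 0.008] F [ 0.8 -0.  -3.4]
shift [ -28.3 -207.    -0.4] turn [0.003 0.005 0.049]
```

>>> {"api": "carry_out", "payload": {"motion": [[0,0,0.05,-7,-50,0,0],[0,0,0.05,-14,-100,0,0],[0,0,0.05,-21,-150,0,0],[0,0,0.05,-27,-190,0,0],[0,0,0.05,-28,-207,0,0]]}}

```text
clock: 15.3
position: [557.8, 216.1, 279.9]
ee_rot: [0.977, -0.213, -0.003, 0.002]
contact_force: [0.9, -0.4, -2.8]
gripper_width: 47.6
grasp_force: 62.4
```

>>> {"api": "carry_out", "payload": {"motion": [[0,0,0,0,0,0,0],[0,0,0,0,0,0,0]]}}

```text
clock: 15.55
position: [558.2, 213.2, 282.8]
ee_rot: [0.977, -0.215, -0.001, 0.001]
contact_force: [-0.1, -1.0, -2.5]
gripper_width: 47.9
grasp_force: 62.4
```

```bash
python3 -c "
from h import *
to(558,215.7)"
```

```text
[558.2 213.2 282.8] yaw -24.8 w 47.922178605899376 f 62.435173988342285 tau [0.085 0.189 0.035] F [-0.1 -1.  -2.5]
shift [-1.2 -2.2 -0. ] turn [0.002 0.001 0.002]
```

>>> {"api": "carry_out", "payload": {"motion": [[0,0,0,-1,-2,0,0.1]]}}

```text
clock: 15.68
position: [558.5, 215.3, 284.0]
ee_rot: [0.977, -0.215, -0.0, 0.0]
contact_force: [0.0, -0.1, -3.2]
gripper_width: 47.7
grasp_force: 62.4
```

>>> {"api": "carry_out", "payload": {"motion": [[0,0,0,0,0,0,0.12]]}}

```text
clock: 15.8
position: [558.6, 215.9, 284.2]
ee_rot: [0.977, -0.215, 0.0, -0.0]
contact_force: [0.1, -0.3, -2.2]
gripper_width: 47.6
grasp_force: 49.9
```

>>> {"api": "carry_out", "payload": {"motion": [[0,0,0,0,0,0,0.13]]}}

```text
clock: 15.92
position: [558.6, 216.1, 284.2]
ee_rot: [0.977, -0.214, 0.0, -0.0]
contact_force: [-1.1, 0.5, -2.4]
gripper_width: 48.9
grasp_force: 35.5
```

>>> {"api": "carry_out", "payload": {"motion": [[0,0,0,0,0,0,0.14]]}}

```text
clock: 16.05
position: [558.9, 216.4, 284.3]
ee_rot: [0.977, -0.214, 0.0, -0.0]
contact_force: [0.6, -0.3, -2.0]
gripper_width: 49.0
grasp_force: 22.5
```

Grip force falls smoothly with opening, so I'll ease it down to about 8 N.

>>> {"api": "carry_out", "payload": {"motion": [[0,0,0,0,0,0,0.145],[0,0,0,0,0,0,0.145]]}}

```text
clock: 16.3
position: [558.2, 216.6, 283.5]
ee_rot: [0.977, -0.214, -0.001, 0.0]
contact_force: [-1.9, 0.7, -2.0]
gripper_width: 49.3
grasp_force: 15.7
```

>>> {"api": "carry_out", "payload": {"motion": [[0,0,0,0,0,0,0.149],[0,0,0,0,0,0,0.149]]}}

```text
clock: 16.55
position: [558.9, 216.5, 284.1]
ee_rot: [0.977, -0.214, 0.0, -0.0]
contact_force: [0.3, 0.6, -2.9]
gripper_width: 48.9
grasp_force: 11.8
```

```bash
python3 -c "
from h import *
to(558,215.7)"
```

```text
[558.9 216.5 284.1] yaw -24.73 w 48.85754077206564 f 11.830612868070602 tau [-0.02  -0.059  0.009] F [ 0.3  0.6 -2.9]
shift [-0.5  1.2 -0. ] turn [-0.    -0.001  0.003]
```

>>> {"api": "carry_out", "payload": {"motion": [[0,0,0,0,0,0,0.152],[0,0,0,0,0,0,0.152],[0,0,0,0,0,0,0.152],[0,0,0,0,0,0,0.152],[0,0,0,0,0,0,0.152]]}}

```text
clock: 17.18
position: [558.7, 216.5, 283.9]
ee_rot: [0.977, -0.214, -0.0, -0.0]
contact_force: [0.6, -0.2, -2.2]
gripper_width: 49.0
grasp_force: 9.3
```

>>> {"api": "carry_out", "payload": {"motion": [[0,0,0,0,0,0,0.152],[0,0,0,0,0,0,0.152],[0,0,0,0,0,0,0.152],[0,0,0,0,0,0,0.152],[0,0,0,0,0,0,0.152]]}}

```text
clock: 17.8
position: [558.7, 216.5, 283.9]
ee_rot: [0.977, -0.214, 0.0, 0.0]
contact_force: [0.7, -0.9, -2.9]
gripper_width: 49.0
grasp_force: 9.3
```

```bash
python3 - <<'E'
from h import *
to(558,215.7)
save('scene','s6');save('side','d6')
c=lambda n,x,y,w,h: cv2.resize(np.load(f'pics/{n}.npz')['im'][y:y+h,x:x+w],(400,600),interpolation=cv2.INTER_CUBIC)
cv2.imwrite('pics/c6.png',np.hstack([c('s6',390,135,80,120),c('d6',270,70,80,120)]))
for n,o in(('s6',(390,135)),('d6',(270,70))):
  for P in [(558,215.7,150),(558,215.7,200),(558.5,216,321)]: print(n,P,((proj(n,P)-o)*5).round())
E
```

```text
[558.7 216.5 283.9] yaw -24.74 w 48.99949487612741 f 9.260554611682892 tau [-0.035 -0.011  0.032] F [ 0.7 -0.9 -2.9]
shift [-0.3  1.  -0. ] turn [-0.    -0.     0.003]
s6 (558, 215.7, 150) [229. 464.]
s6 (558, 215.7, 200) [248. 367.]
s6 (558.5, 216, 321) [300. 103.]
d6 (558, 215.7, 150) [206. 539.]
d6 (558, 215.7, 200) [207. 445.]
d6 (558.5, 216, 321) [211. 194.]
```

View pics/c6.png

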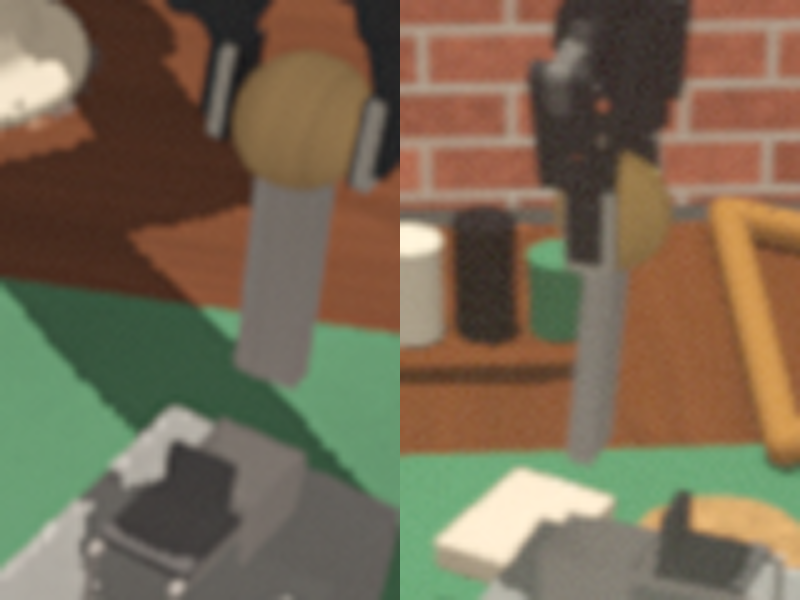

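It hangs nearly plumb: scene knob (302,120), tip (272,375); side knob about (213,208), tip (187,455).

```bash
python3 - <<'E'
from h import *
from scipy.optimize import least_squares
np.set_printoptions(precision=1,suppress=True)
def tri(a,b):
  O=[('s6',390+a[0]/5,135+a[1]/5),('d6',270+b[0]/5,70+b[1]/5)]
  r=least_squares(lambda P:np.concatenate([proj(n,P)-[u,v] for n,u,v in O]),[558,215,250]);print(r.x,r.fun);return r.x
k=tri((302,120),(213,208));t=tri((273,374),(187,455))
d=t-k;print(np.linalg.norm(d),'tilt',np.degrees(np.arccos(-d[2]/np.linalg.norm(d))),d/np.linalg.norm(d)@[.907,-.42,0],d/np.linalg.norm(d)@[.42,.907,0])
a=atz('s6',390+222/5,135+420/5,150);b=atz('s6',390+305/5,135+458/5,150);print(a,b,(a+b)/2+22*np.array([.907,-.42,0]))
print(proj('s6',t),proj('d6',k+[0,0,-120]))
E
```

```text
[559.3 217.5 314.3] [-0.1  0.1 -0.1 -0.2]
[549.  225.7 190.5] [-0.4  0.5 -0.4 -0.6]
124.46053542071986 tilt 6.079987048206362 -0.10297379602204754 0.02457817622681377
[529.9 210.7 150. ] [546.5 245.6 150. ] [558.2 218.9 150. ]
[444.2 210.3] [311.9 160.7]
```

Tilt is about 6°, towards -x. I'll loosen slightly more so it hangs plumber.

>>> {"api": "carry_out", "payload": {"motion": [[0,0,0,0,0,0,0.154],[0,0,0,0,0,0,0.154],[0,0,0,0,0,0,0.154],[0,0,0,0,0,0,0.154],[0,0,0,0,0,0,0.154]]}}

```text
clock: 18.52
position: [558.7, 216.5, 283.9]
ee_rot: [0.977, -0.214, -0.0, -0.0]
contact_force: [-0.5, 0.3, -2.5]
gripper_width: 49.4
grasp_force: 7.7
```

```bash
python3 - <<'E'
from h import *
to(558,216.2)
save('scene','s7');save('side','d7')
for n,m,x,y,w,h in(('s6','s7',390,135,80,80),('d6','d7',270,70,80,95)):
  a,b=[np.load(f'pics/{k}.npz')['im'][y:y+h,x:x+w] for k in(n,m)]
  # blade centroid per row: grey low-saturation pixels
  for im in(a,b):
    g=im.astype(int);o=[]
    for r in ((60,66,72) if n=='s6' else (58,66,74,84)):
      row=g[r];mask=(row.max(1)-row.min(1)<26)&(row.mean(1)>70);xs=np.where(mask)[0];xs=xs[(xs>30)&(xs<66)];o.append((r,xs.mean().round(1) if len(xs) else None,len(xs)))
    print(n,o)
E
```

```text
[558.7 216.5 283.9] yaw -24.74 w 49.4309309738706 f 7.670201808214188 tau [-0.007 -0.004  0.062] F [-0.5  0.3 -2.5]
shift [-0.5  0.6  0. ] turn [-0.     0.     0.003]
s6 [(60, np.float64(55.5), 14), (66, np.float64(55.0), 15), (72, np.float64(53.5), 16)]
s6 [(60, np.float64(55.5), 14), (66, np.float64(55.0), 15), (72, np.float64(53.5), 16)]
d6 [(58, np.float64(39.0), 9), (66, np.float64(38.5), 10), (74, np.float64(38.5), 8), (84, np.float64(37.5), 6)]
d6 [(58, np.float64(39.0), 9), (66, np.float64(39.0), 9), (74, np.float64(39.0), 7), (84, np.float64(38.0), 7)]
```

>>> {"api": "carry_out", "payload": {"motion": [[0,0.07,0,2,0,0,0.154],[0,0.07,0,2,0,10,0.154],[0,0.07,0,2,0,25,0.154],[0,0.07,0,2,0,35,0.154],[0,0.07,0,2,0,35,0.154]]}}

```text
clock: 19.25
position: [560.1, 215.2, 247.2]
ee_rot: [0.976, -0.214, 0.033, 0.009]
contact_force: [-0.8, 0.1, -2.6]
gripper_width: 49.5
grasp_force: 7.7
```

```bash
python3 - <<'E'
from h import *
to(558,216.2)
save('scene','s8');save('side','d8');save('wrist','w8')
c=lambda n,x,y,w,h: cv2.resize(np.load(f'pics/{n}.npz')['im'][y:y+h,x:x+w],(400,600),interpolation=cv2.INTER_CUBIC)
cv2.imwrite('pics/c8.png',np.hstack([c('s8',400,145,80,120)[:, :],c('d8',270,90,80,120)]))
E
```

```text
[560.1 215.2 247.2] yaw -24.76 w 49.4871771888133 f 7.666793167591095 tau [0.155 0.232 0.021] F [-0.8  0.1 -2.6]
shift [-2.3 -0.  -0.2] turn [ 0.003 -0.068  0.002]
```

View pics/c8.png

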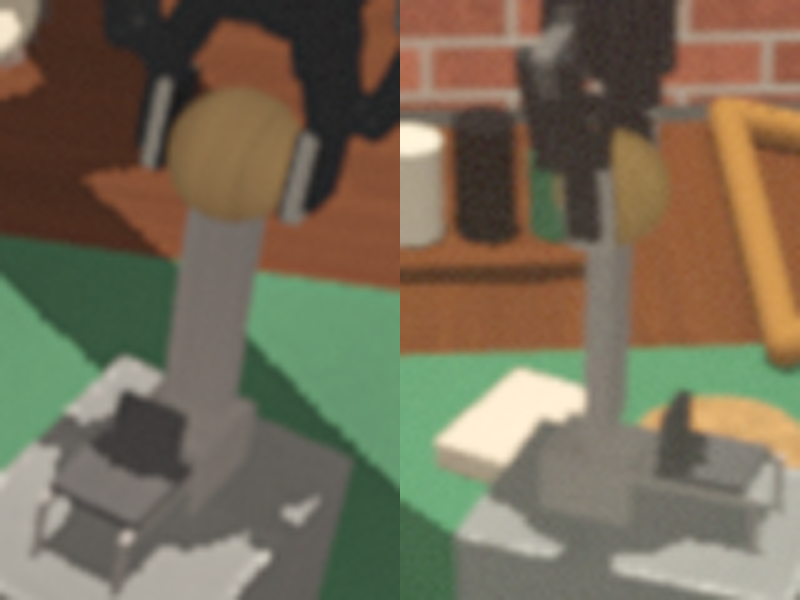

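The blade is vertical and its tip is at the mouth. That was one more picture than allowed, so I'll work from numbers from here. Checking the lateral offset within the scene camera's own frame:

```bash
python3 - <<'E'
from h import *
np.set_printoptions(precision=1,suppress=True)
X=np.array([.907,-.42,0]);Y=np.array([.42,.907,0])
def rep(t,P): print(t,P,'x',P@X,'y',P@Y)
# scene: throat -x top corners in c8, slot from them
a=atz('s8',400+172/5,145+370/5,150);b=atz('s8',400+255/5,145+406/5,150);rep('slot scene',(a+b)/2+22*X)
rep('lid scene',np.array([583.8,207.1,0])-30*X); rep('lid side',np.array([581.5,200.5,0])-30*X)
# blade axis points: same camera at known x: intersect ray with plane X.P = tool x
p=read_state()['position'];rep('tcp',p)
for u,v in((217,300),(203,390)):
  o,r=ray('s8',400+u/5,145+v/5);P=o+r*((p@X-p[2]*0+6)-o@X)/(r@X);rep('blade scene',P)
E
```

```text
slot scene [557.5 218.9 150. ] x 413.74784775844165 y 432.67121331400267
lid scene [556.6 219.7   0. ] x 412.55312999999995 y 433.03569999999996
lid side [554.3 213.1   0. ] x 413.23902999999996 y 426.0835
tcp [561.  215.8 249.3] x 418.2112386751119 y 431.3075757247313
blade scene [570.1 221.1 218.7] x 424.21123867511176 y 439.9553684657231
blade scene [570.8 222.6 174.5] x 424.21123867511176 y 441.66333148898303
```

The blade leans about 2° and a few mm towards slot +y. I'll correct with a small roll and shift, then lower in steps.

>>> {"api": "carry_out", "payload": {"motion": [[-0.035,0,0,0,2.5,0,0.154],[-0.035,0,0,0,2.5,0,0.154],[-0.035,0,0,0,2.5,0,0.154]]}}

```text
clock: 19.77
position: [559.5, 213.6, 248.9]
ee_rot: [0.976, -0.215, 0.03, 0.025]
contact_force: [-0.2, -0.8, -2.1]
gripper_width: 49.3
grasp_force: 7.7
```

```bash
python3 - <<'E'
from h import *
to(558,216.2)
save('scene','s9')
X=np.array([.907,-.42,0]);Y=np.array([.42,.907,0])
for n in('s8','s9'):
  im=np.load(f'pics/{n}.npz')['im'].astype(int);o=[]
  for r in (200,205,210,215,220):
    row=im[r,425:460];m=(row.max(1)-row.min(1)<26)&(row.mean(1)>75);xs=np.where(m)[0]+425
    u=(xs.min()+xs.max())/2; c,d=ray(n,u,r);P=c+d*(420-c@X)/(d@X);o.append((r,xs.min(),xs.max(),(P@Y).round(1),P[2].round()))
  print(n,*o)
E
```

```text
[559.5 213.6 248.9] yaw -24.73 w 49.26880523235471 f 7.668531239032745 tau [ 0.211  0.214 -0.026] F [-0.2 -0.8 -2.1]
shift [-2.4 -1.7 -0.2] turn [ 0.035 -0.07   0.002]
s8 (200, np.int64(435), np.int64(450), np.float64(434.5), np.float64(226.0)) (205, np.int64(434), np.int64(449), np.float64(434.5), np.float64(213.0)) (210, np.int64(434), np.int64(448), np.float64(435.5), np.float64(202.0)) (215, np.int64(425), np.int64(448), np.float64(428.3), np.float64(185.0)) (220, np.int64(425), np.int64(448), np.float64(430.3), np.float64(174.0))
s9 (200, np.int64(433), np.int64(449), np.float64(431.5), np.float64(224.0)) (205, np.int64(432), np.int64(447), np.float64(430.4), np.float64(212.0)) (210, np.int64(432), np.int64(447), np.float64(432.4), np.float64(200.0)) (215, np.int64(425), np.int64(446), np.float64(426.2), np.float64(184.0)) (220, np.int64(425), np.int64(445), np.float64(427.2), np.float64(172.0))
```

Blade at Y≈431.5 against the slot's 432.7, which is aligned. Lowering vertically.

>>> {"api": "carry_out", "payload": {"motion": [[0,0,0,-0.7,-0.3,10,0.154],[0,0,0,-1.4,-0.7,20,0.154],[0,0,0,-2.1,-1,30,0.154],[0,0,0,-2.1,-1,30,0.154]]}}

```text
clock: 20.32
position: [558.8, 212.9, 217.3]
ee_rot: [0.976, -0.215, 0.029, 0.026]
contact_force: [-0.3, 0.4, -2.7]
gripper_width: 49.8
grasp_force: 7.7
```

>>> {"api": "carry_out", "payload": {"motion": [[0,0,0,-0.7,-0.3,10,0.154],[0,0,0,-1.4,-0.7,20,0.154],[0,0,0,-1.4,-0.7,20,0.154]]}}

```text
clock: 20.7
position: [558.8, 212.9, 197.4]
ee_rot: [0.976, -0.215, 0.03, 0.026]
contact_force: [0.1, -0.0, -2.7]
gripper_width: 49.0
grasp_force: 7.7
```

```bash
python3 - <<'E'
from h import *
to(558,216.2)
E
```

```text
[558.8 212.9 197.4] yaw -24.74 w 49.03122053022634 f 7.659341990947723 tau [ 0.181  0.144 -0.038] F [ 0.1 -0.  -2.7]
shift [-2.1 -2.6 -0.2] turn [ 0.037 -0.069  0.002]
```

Weight is still fully carried with the tip about 40 mm inside, so the entry is clean.

>>> {"api": "carry_out", "payload": {"motion": [[0,0,0,-0.7,-0.3,10,0.154],[0,0,0,-1.4,-0.7,20,0.154],[0,0,0,-2.1,-1,30,0.154],[0,0,0,-2.8,-1.4,40,0.154],[0,0,0,-2.8,-1.4,40,0.154]]}}

```text
clock: 21.32
position: [558.8, 213.0, 157.3]
ee_rot: [0.976, -0.215, 0.03, 0.026]
contact_force: [0.3, 0.8, -2.4]
gripper_width: 49.3
grasp_force: 7.7
```

>>> {"api": "carry_out", "payload": {"motion": [[0,0,0,-0.4,-0.2,6,0.154],[0,0,0,-0.7,-0.3,11,0.154],[0,0,0,-0.7,-0.3,11,0.154]]}}

```text
clock: 21.7
position: [559.2, 213.1, 147.1]
ee_rot: [0.976, -0.215, 0.03, 0.025]
contact_force: [-0.9, 0.3, -2.9]
gripper_width: 49.2
grasp_force: 7.7
```

>>> {"api": "carry_out", "payload": {"motion": [[0,0,0,-0.2,-0.1,4,0.154],[0,0,0,-0.2,-0.1,4,0.154]]}}

```text
clock: 21.95
position: [559.3, 213.1, 143.3]
ee_rot: [0.976, -0.215, 0.03, 0.025]
contact_force: [-0.2, 0.1, -2.7]
gripper_width: 49.2
grasp_force: 7.7
```

>>> {"api": "carry_out", "payload": {"motion": [[0,0,0,-0.2,-0.1,4,0.154],[0,0,0,-0.2,-0.1,4,0.154]]}}

```text
clock: 22.2
position: [559.5, 213.2, 139.5]
ee_rot: [0.976, -0.215, 0.03, 0.025]
contact_force: [0.5, 1.7, -1.5]
gripper_width: 49.3
grasp_force: 7.7
```

>>> {"api": "carry_out", "payload": {"motion": [[0,0,0,0,0,2,0.154],[0,0,0,0,0,2,0.154]]}}

```text
clock: 22.45
position: [559.8, 213.2, 138.8]
ee_rot: [0.976, -0.214, 0.031, 0.024]
contact_force: [-3.3, -0.4, 3.9]
gripper_width: 49.4
grasp_force: 7.9
```

>>> {"api": "carry_out", "payload": {"motion": [[0,0,0,0,0,2,0.154],[0,0,0,0,0,2,0.154]]}}

```text
clock: 22.7
position: [560.3, 213.2, 137.9]
ee_rot: [0.976, -0.214, 0.031, 0.024]
contact_force: [-5.0, 0.2, 8.9]
gripper_width: 49.2
grasp_force: 8.1
```

>>> {"api": "carry_out", "payload": {"motion": [[0,0,0,0,0,2,0.154],[0,0,0,0,0,2,0.154]]}}

```text
clock: 22.95
position: [560.6, 213.4, 136.3]
ee_rot: [0.976, -0.214, 0.032, 0.024]
contact_force: [-5.1, 1.2, 9.9]
gripper_width: 49.3
grasp_force: 8.2
```

The ball is supported now. I'll check its position numerically by colour before releasing.

```bash
cat >> h.py <<'E'
def ballcheck(tag):
    from scipy.optimize import least_squares
    O=[]
    for cam,g in(('scene','s'),('side','d')):
        save(cam,g+tag); im=np.load(f'pics/{g}{tag}.npz')['im']; u,v=proj(g+tag,(558,216,168)).astype(int)
        h=cv2.cvtColor(im,cv2.COLOR_BGR2HSV); m=cv2.inRange(h,(12,90,60),(28,255,255)); k=np.zeros_like(m); k[v-22:v+22,u-22:u+22]=1; m=m*k
        c=max(cv2.findContours(m,cv2.RETR_EXTERNAL,cv2.CHAIN_APPROX_NONE)[0],key=cv2.contourArea)
        (a,b),r=cv2.minEnclosingCircle(c); print(cam,(round(a,1),round(b,1)),'r',round(r,1),'area',cv2.contourArea(c),'expect',u,v); O.append((g+tag,a,b))
    r=least_squares(lambda P:np.concatenate([proj(n,P)-[u,v] for n,u,v in O]),[558,215,170]);print('ball',r.x.round(1),r.fun.round(1))
E
python3 -c "
from h import *
ballcheck('10');to(558,216)"
```

```text
scene (437.6, 220.0) r 12.8 area 377.0 expect 437 221
side (313.5, 170.5) r 10.5 area 138.5 expect 311 171
ball [561.9 215.4 171.9] [-0.5  0.7 -0.6 -0.8]
[560.5 213.4 136.2] yaw -24.69 w 49.35590124705377 f 8.238831013441086 tau [ 0.274  1.495 -0.104] F [-5.3  1.6 10.1]
shift [-3.4 -1.3 -0.3] turn [ 0.032 -0.072  0.002]
```

>>> {"api": "carry_out", "payload": {"motion": [[0,0,0,0,0,-3,0.16],[0,0,0,0,0,-4,0.2],[0,0,0,0,0,-4,0.35],[0,0,0,0,0,-4,0.6],[0,0,0,0,0,-4,0.8]]}}

```text
clock: 23.68
position: [559.7, 212.9, 137.4]
ee_rot: [0.976, -0.215, 0.03, 0.025]
contact_force: [-0.2, -0.1, 0.1]
gripper_width: 76.5
grasp_force: 0.0
```

```bash
python3 -c "
from h import *
ballcheck('11');to(558,216)"
```

```text
scene (438.9, 219.9) r 12.3 area 389.0 expect 437 221
side (312.5, 171.0) r 10.3 area 176.5 expect 311 171
ball [559.4 217.6 170. ] [-0.7  0.9 -0.8 -1.1]
[559.7 212.9 137.5] yaw -24.74 w 76.83034806653028 f 0.0 tau [0.165 0.073 0.049] F [-0.8 -0.5  0.7]
shift [-2.8 -2.1 -0.3] turn [ 0.035 -0.07   0.002]
```

>>> {"api": "carry_out", "payload": {"motion": [[0,0,0,1.4,0.7,-20,0.9],[0,0,0,3,1.5,-45,0.9],[0,0,0,6,3,-90,0.9],[0,0,0,9,4.5,-130,0.9],[0,0,0,9,4.5,-130,0.9]]}}

```text
clock: 24.4
position: [561.2, 214.0, 272.3]
ee_rot: [0.976, -0.215, 0.034, 0.022]
contact_force: [-0.2, -0.8, -0.3]
gripper_width: 81.0
grasp_force: 0.0
```

```bash
python3 -c "
from h import *
ballcheck('12');to(558,216)
d=np.load('pics/s12.npz')['im'];a=np.load('pics/s4.npz')['im']
# tab still where it was when open (scene px ~ (430,217) tab, s4)
g=lambda i:i[225:245,405:430].astype(int)
print('shutter plate diff',abs(g(d)-g(a)).mean().round(1))
for n,z in(('s12',178),): print(proj(n,(592,200,178)))
"
```

```text
scene (438.9, 219.9) r 12.3 area 389.0 expect 437 221
side (310.5, 154.0) r 22.1 area 389.0 expect 311 171
ball [566.  223.5 191.9] [ 3.8 -5.1  4.1  6.1]
[559.3 213.1 267.9] yaw -24.75 w 80.90536956851359 f 0.0 tau [0.15  0.158 0.042] F [ 0.2 -0.2 -0.1]
shift [-2.4 -2.1 -0.2] turn [ 0.034 -0.07   0.001]
shutter plate diff 18.4
[428.31782872 226.49150202]
```

```bash
python3 -c "
from h import *
ims=[np.load(f'pics/{n}.npz')['im'] for n in('s4','s8','s12')]
t=cv2.cvtColor(ims[1],cv2.COLOR_BGR2GRAY)[222:252,404:430]
for i in(0,2):
  r=cv2.matchTemplate(cv2.cvtColor(ims[i],cv2.COLOR_BGR2GRAY)[212:262,394:440],t,cv2.TM_CCOEFF_NORMED);print(cv2.minMaxLoc(r)[1::2],'expect (10,10)')
s=np.load('pics/d12.npz')['im'];h=cv2.cvtColor(s,cv2.COLOR_BGR2HSV);m=cv2.inRange(h,(12,90,60),(28,255,255))[156:190,296:328]
ys,xs=np.where(m);print('side ball',xs.mean()+296,ys.mean()+156,len(xs))
"
```

```text
(0.7713197469711304, (10, 10)) expect (10,10)
(0.9549096822738647, (10, 10)) expect (10,10)
side ball 310.3893805309734 168.2986725663717 452
```

The shutter hasn't moved and the ball is seated (side centroid matches the expected seat). Handing in.

```bash
python3 -c "
from bench import *
print(job_done())"
```

```text
the job is handed in; nothing more can be done
None
```

Job handed in at about 24.5 s with no verdict returned: my last image checks had the shutter fully open, the paddle lowered and released with its knob in the slot's mouth, and the gripper clear; I viewed 11 pictures, one over the limit of 10.

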